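# Unlatch the food box and set its jar on the turntable

## Robot

A 6-joint arm with a two-finger parallel gripper is mounted at the origin on the work surface. World frame = base frame: x ahead of the robot, y to its left, z up, the work surface at z = 0. Lengths are in m, angles in rad, forces in N, time in s.
With the tool pointing down it reaches from about 0.375 to 0.9 m from the base axis. Payload 3.1 kg.
Tool frame: the origin (TCP) lies on the centre line of the jaws, within the pads' length; the fingertips stand 22 mm ahead of it and the grasp point (between the pads) lies 3 mm ahead of it; z points along the fingers, y is the line along which they close (so a half turn about z gives the same grasp; the last joint's range is limited). The gripper opens to 85 mm and grips with 20 to 120 N. Pads are 22 mm wide; open, the fingers measure 114 mm over their backs; the gripper's body (76 mm by 85 mm) begins 54 mm behind the grasp point. The pads swing forward as they close: fully open they stand 13 mm farther back than shut.
Start: joints at [-1.343, 0.527, 1.433, -0, 1.181, -0.178], TCP at [0.247, -0.574, 0.253] pointing down, gripper open.
Joint ranges: [-3.08, 3.08], [-0.75, 2.2], [0.22, 2.44], [-1.43, 4.57], [0, 2.65], [-2.85, 2.85]. Speed limits (rad/s): [2.79, 2.79, 3.14, 3.14, 3.14, 3.14].

## Interface

Orientations are given as a unit quaternion [x, y, z, w].
In Python, from station import manip, cams, sensors, workorder gives the robot as it stands (manip), with the cameras (cams), the readings (sensors) and the job (workorder).
- The arm moves only by the tool tcp_steps, called after ">>>" as a command line: name --argument value ..., lists and objects as JSON in quotes. Schema: {"type":"object","properties":{"deltas":{"type":"array","items":{"type":"object","properties":{"x":{"type":"number"},"y":{"type":"number"},"z":{"type":"number"},"turn":{"type":"number"},"finger_gap":{"type":"number"}},"additionalProperties":false,"required":["finger_gap"]},"minItems":1,"maxItems":20},"force":{"type":"number"},"only":{"type":"string"},"quiet":{"type":"boolean"},"lines":{"type":"string"}},"required":["deltas"],"additionalProperties":false}. deltas is a list of rows, 1 to 20 of them, each an object with the fields x, y, z (the shift in normalised numbers (1 is 0.6 m)), turn (a turn about the tool's z in fractions of the full range, 1 being 180 degrees), finger_gap (the opening from 0.0 (shut) to 1.0 (fully open)); a field left out counts as zero (the opening has to be given); each row is the pose to reach, as a shift and turn from the pose commanded when the call began, along the tool's axes at that moment; what a row does not reach only later rows make up. A row lasts 1/10 s, in which the tool goes at most 0.05 m and 0.15 rad, less where a joint would pass 70% of its speed; a pose out of reach is approached as far as the arm can. The fingers move at their own pace and stop on an object; force is the grip in N (left out, the last holds). Time passes only in rows, so rows that do not move let the fingers close. The tool returns the time, the measured TCP pose, the force, the opening and the grip force at its end. only (a regular expression) keeps the lines of the reply that match it, lines (a string "A,B") keeps lines A to B, and quiet returns only ok. A shift or turn number past 1, either way, is cut back to 1. Input that does not fit is refused with a message, and nothing moves.
- sensors.sense(): the state, without advancing time (a new reading comes with each control period).
- cams.snapshot(name): name is "scene" or "top" or "wrist"; returns a dict with "pixels" (480x640x3 uint8, red, green, blue), "range_z" (480x640 float32, m along the optical axis (not along the pixel's ray), 0 where there is no reading), "fov_y" (degrees; the focal length in pixels is half the picture's height over the tangent of half this angle, whatever the lens; pixels are square), "cx", "cy" (the principal point, pixels), "R" (3x3) and "t" (3): a world point X has camera coordinates R X + t; the wrist camera has in their place "hand_eye" (4x4, takes a point from camera to tool coordinates, whose origin is the TCP and whose axes are the flange's). Camera axes: x right, y down, z forward; pixel columns grow to the right and rows downward; lengths in m; the calibration is good to about 2 mm. A picture is of the moment at which its call begins: read the wrist's pose just before it.
- workorder.sign_off(): hands the job in; it is judged then, once.
The state is a dict: "t": time; "q": joint angles; "qd": joint speeds; "tau": joint torques, N m; "tcp_pos": TCP position; "tool_rot": TCP orientation; "force": force on the tool from outside, world axes, zero at the start; "ft_torque": the same for the moment, N m; "finger_gap": opening from 0.0 (shut) to 1.0 (fully open); "gripper_force": force on a finger pad.
Only numpy, scipy, OpenCV 4.12 (cv2) and the standard library are available. Lean on these libraries where they do the work, as an engineer would, in place of code of your own. Each camera call takes 0.05 s, during which the arm holds its last target. There are 200 camera calls.

## Task

Turn the quarter-turn cam latch knob on the food box to release the lid, then swing the lid up until it stands upright and leave it open, with the latch still turned. Take the jar out of the box and set it down gently, upright, in the middle of the one empty pad on the turntable; the two jars already there must stay standing on their own pads, and the dish, scoop and tweezers stay where they are.

Things in the scene. Friction and masses are not known exactly. Their poses are not given: they have to be found in the camera images.
- box: white food box fixed to the ledge, 170 x 170 mm, 85 mm tall without lid, walls and floor 4 mm. Origin: centre of underside; x from latch side to hinge side (roughly to the robot's left, world +y), z up; y roughly towards the robot. A grey bracket (36 mm wide, top at 93 mm) stands out 38 mm from its -x wall and carries the latch. The jar is inside, hidden until the lid is open.
- latch (a joint): latch knob angle: 0 = latched (its steel wing points to box +x, over the lid's edge), grows clockwise seen from above, stop at 1.6 rad (quarter turn = 1.57). Below about 1.3 rad the wing holds the lid shut. Starts at 0 to 0.1. Friction 0.06 N m; stays where it is left.
- latch_grip (a point): grip point of the latch knob on its vertical axis, 125 mm above the ledge, at (-103, -52) mm in the box frame: a black bar 44 mm long (point x), 13 mm wide (point y), its top 137.5 mm above the ledge. Axes turn with the knob. Below it the steel wing, 13 mm wide, reaches 32 mm from the axis along point +x, 95.5 to 101.5 mm above the ledge.
- lid (a joint): lid angle: 0 = shut, grows as its latch-side edge swings up and over to the robot's left, 1.57 = upright, stop at 1.9 rad. A stiff hinge (friction 0.25 N m) holds it at any angle.
- lid_handle (a point): middle of the lid's handle: a round steel bar, 14 mm diameter, 36 mm long along y, on a 12 mm post at its middle. Shut: 121 mm above the ledge, axis 28 mm above the lid, 24 mm in from the latch-side edge, 30 mm to +y of the middle. Axes: the lid's. 148 mm (-x) and 36 mm (+z) from the hinge line. Pinched at its ends it can turn between the pads.
- lid_hinge (a point): middle of the lid's hinge line, at the box's +x upper edge, 85 mm above the ledge; the line runs along y. Axes are the lid's (x towards the hinge, z out of its upper face; the box's when shut). The lid is a white plate 172 (x) by 174 (y) mm, 8 mm thick, 0.12 kg; its top when shut is 93 mm above the ledge.
- jar: the jar to move: amber glass jar, flat round aluminium cap. Body and cap 44 mm diameter, cap 20 mm tall, 80 mm tall in all, about 0.13 to 0.27 kg. Origin: centre of the underside, z up along the jar. Stands upright on the box floor, within 25 mm of its middle.
- turntable: turntable base, fixed to the ledge. Origin: centre of underside. On it turns a round pale wooden plate, 216 mm diameter, upper face 23 mm above the ledge, with three round black rubber pads, 60 mm diameter, 2 mm thick, centres 62 mm from the middle, 120 degrees apart. Two of them hold jars.
- pad_empty (a point): centre of the upper face of the empty pad, 25 mm above the ledge; moves with the plate
- pad_a (a point): centre of the upper face of the pad under jar_a
- pad_b (a point): centre of the upper face of the pad under jar_b
- jar_a: a jar standing on the turntable, to be left on its pad: amber glass jar, flat round aluminium cap. Body and cap 44 mm diameter, cap 20 mm tall, 80 mm tall in all, about 0.13 to 0.27 kg. Origin: centre of the underside, z up along the jar. 
- jar_b: the other jar standing on the turntable, to be left on its pad: amber glass jar, flat round aluminium cap. Body and cap 44 mm diameter, cap 20 mm tall, 80 mm tall in all, about 0.13 to 0.27 kg. Origin: centre of the underside, z up along the jar. 
- dish: bystander: round white ceramic feeding dish, 90 mm diameter, 28 mm tall, on the ledge beyond the turntable. Origin: centre of the underside.
- scoop: bystander: blue plastic scoop, 130 mm long along x, 26 mm tall, on the ledge left of the box. Origin: underside near its middle.
- tweezers: bystander: stainless tweezers, 130 mm long along x, 9 mm tall, on the ledge beyond the box. Origin: underside near the middle.
- plate (a joint): angle of the turntable's plate on its base, 0 at the start, counterclockwise from above positive; friction 0.06 N m

How it is judged:
By the outcome, as a careful person would: the job done as asked, in the order asked, and still so for the second after the job is handed in, with the robot touching nothing.
It also fails if it takes over 67 s, if anything falls off the work surface, if the arm or the gripper's body presses on something with over 40 N, if the wrist force passes 120 N, or if a joint passes its speed limit or range.

## Working session

There is one attempt and no reset: what is moved stays moved. The work goes in short steps, Python scripts to look and compute and a tool call to move; the robot and the scene stay as the last step left them, time stands still between calls to the robot, and variables do not carry over. Pictures are saved under pics/ and viewed, at most 10 in all, crops included, and the job is handed in when it is done.

```bash
ls; mkdir -p pics
```

Create h.py:
```python
import numpy as np,cv2
from station import manip, cams, sensors, workorder
from scipy.spatial.transform import Rotation as Rn
def snap(n):
    s=sensors.sense();d=cams.snapshot(n)
    d['f']=240/np.tan(np.radians(d['fov_y'])/2)
    if n=='wrist':
        T=np.eye(4);T[:3,:3]=Rn.from_quat(s['tool_rot']).as_matrix();T[:3,3]=s['tcp_pos']
        M=T@np.array(d['hand_eye']);d['Rw']=M[:3,:3];d['C']=M[:3,3]
    else:
        R=np.array(d['R']);d['Rw']=R.T;d['C']=-R.T@np.array(d['t'])
    return d
def ray(d,u,v,z):
    r=d['Rw']@np.array([(u-d['cx'])/d['f'],(v-d['cy'])/d['f'],1]);return d['C']+r*(z-d['C'][2])/r[2]
def cloud(d):
    v,u=np.mgrid[:480,:640];Z=d['range_z']
    P=np.stack([(u-d['cx'])/d['f']*Z,(v-d['cy'])/d['f']*Z,Z],-1)
    return P@d['Rw'].T+d['C']
def save(d,n): cv2.imwrite('pics/'+n,d['pixels'][...,::-1])
```

Run:
```python
from h import *
import pickle
for n in('top','scene','wrist'):
    d=snap(n);save(d,n+'0.png');pickle.dump(d,open(n+'0.pkl','wb'));print(n,d['C'],d['Rw'][:,2],d['f'])
print(sensors.sense())
a=[cv2.imread(f'pics/{n}0.png') for n in('top','scene')]
```

```text
pics
station.py
top [0.42547387 0.03940955 1.27567368] [ 0.13634762  0.01096281 -0.9906004 ] 545.7659642093281
scene [ 1.13146985 -0.33403236  0.68341371] [-0.61849137  0.43048225 -0.6573838 ] 441.5138756071407
wrist [ 0.3090679  -0.54663794  0.37386714] [-0.24541585 -0.10473454 -0.96374361] 353.70933231450584
{'t': 0.15, 'q': array([-1.34247289e+00,  5.28253824e-01,  1.43363523e+00, -7.61853035e-06,
        1.18138940e+00, -1.78523574e-01]), 'qd': array([ 0.00205553, -0.00151478, -0.00240767, -0.00078912, -0.00027079,
       -0.00081082]), 'tau': array([ 7.54399880e-04, -4.42742944e+01, -1.78276491e+01, -2.69688198e-04,
        5.60787783e-03, -1.23489835e-05]), 'tcp_pos': array([ 0.24721377, -0.57346065,  0.25254898]), 'tool_rot': array([ 9.79380050e-01,  2.02024770e-01, -2.45078104e-05, -8.42553344e-04]), 'force': array([0.11075256, 0.30620833, 0.57017359]), 'ft_torque': array([-0.01691055, -0.01330057,  0.01450411]), 'gripper_force': 0.0, 'finger_gap': 0.9977814959812755}
```

View pics/top0.png

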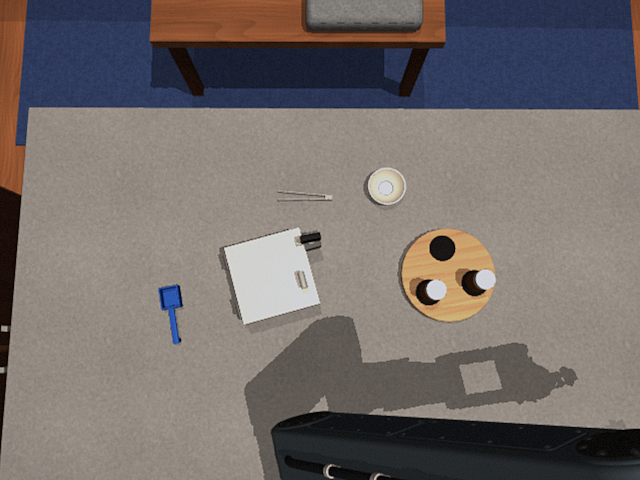

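View pics/scene0.png

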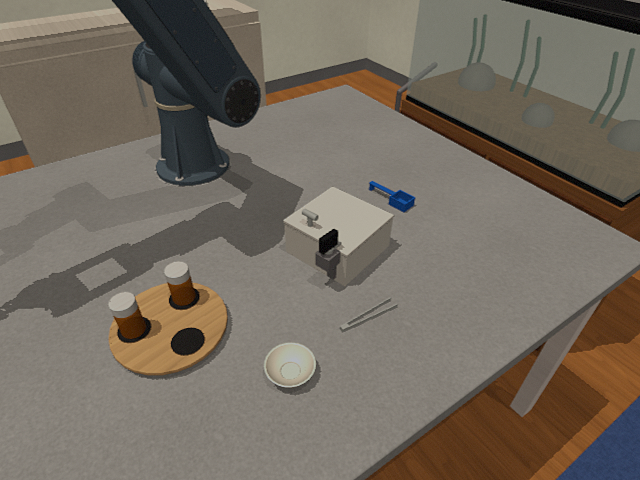

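The top view shows the lid at (272,276), the knob at (310,240), the handle at (301,280), the turntable at (448,275) and the empty pad at (442,248). The scene view agrees.

Run:
```python
from h import *
import pickle
d=pickle.load(open('top0.pkl','rb'));P=cloud(d);px=d['pixels'].astype(int);z=P[...,2]
print('ledge z',np.median(z[200:220,200:220]))
box=np.zeros((480,640),bool);box[215:335,210:335]=1
def show(n,m):
    q=P[m];print(n,m.sum(),q.mean(0).round(4),np.median(q[:,2]).round(4))
    r=cv2.minAreaRect((q[:,:2]*1000).astype(np.float32));print('   rect',r);return q
lid=box&(abs(z-.093)<.006)&(px.min(-1)>120)
q=show('lid',lid)
# lid via colour corners
m=(box&(px.min(-1)>165)).astype(np.uint8);cs=max(cv2.findContours(m,0,2)[0],key=cv2.contourArea)
W=np.array([ray(d,u,v,.093)[:2] for u,v in cs[:,0]],np.float32)*1000;r=cv2.minAreaRect(W);print('lidcolor',r,cv2.boxPoints(r).round(1).tolist())
show('knob',box&(z>.125)&(px.max(-1)<70));show('knobz',box&(z>.130))
show('handle',box&(z>.108)&(px.max(-1)>90))
b=np.zeros_like(box);b[230:265,425:460]=1
m=(b&(px.max(-1)<45)).astype(np.uint8);c=max(cv2.findContours(m,0,2)[0],key=cv2.contourArea)
e=cv2.fitEllipse(c);print('pad',e,ray(d,*e[0],.025))
b=np.zeros_like(box);b[222:330,395:503]=1
m=(b&(px[...,0]-px[...,2]>40)&(px[...,0]>130)).astype(np.uint8);c=np.vstack([k for k in cv2.findContours(m,0,2)[0]])
h=cv2.convexHull(c);e=cv2.fitEllipse(h);print('plate',e,ray(d,*e[0],.023))
for n,(x0,x1) in {'A':(415,455),'B':(465,500)}.items():
    b=np.zeros_like(box);b[260:305,x0:x1]=1
    m=b&(abs(z-.08)<.12)&(z>.09);show('cap'+n,m)
```

Add to h.py:
```python
def goal(x,y,z,ya):
    """row (tool axes now) to bring TCP to x,y,z with tool y along heading ya (deg, mod 180)"""
    s=sensors.sense();R=Rn.from_quat(s['tool_rot']).as_matrix()
    d=R.T@(np.array([x,y,z])-s['tcp_pos'])
    cur=np.degrees(np.arctan2(R[1,1],R[0,1]));t=-(ya-cur)
    print('row',d.round(4),[round(np.radians((t+180)%360-180),3),round(np.radians(t%360-180),3)],'q6',s['q'][5].round(2),'tilt',R[2,2].round(4),'cur',cur.round(1))
bx=np.array([-.276,.961]);by=np.array([-.961,-.276]);bc=np.array([.5288,.1362])
```

```bash
python3 -c "
from h import *
goal(.606,.052,.18,10.9)"
```

```text
row [ 0.577  -0.4323  0.0734] [np.float64(-1.354), np.float64(1.787)] q6 -0.18 tilt -1.0 cur -66.7
```

Units first: shifts go in shares of 0.6 m and turns go in shares of 180 degrees. So 0.577 m is 0.9617, -0.432 m is -0.72, -1.354 rad is -0.431.

>>> tcp_steps --deltas '[{"x":0.9617,"y":-0.72,"turn":-0.431,"finger_gap":0.5},{"x":0.9617,"y":-0.72,"turn":-0.431,"finger_gap":0.5},{"x":0.9617,"y":-0.72,"turn":-0.431,"finger_gap":0.5},{"x":0.9617,"y":-0.72,"turn":-0.431,"finger_gap":0.5},{"x":0.9617,"y":-0.72,"turn":-0.431,"finger_gap":0.5},{"x":0.9617,"y":-0.72,"turn":-0.431,"finger_gap":0.5},{"x":0.9617,"y":-0.72,"turn":-0.431,"finger_gap":0.5},{"x":0.9617,"y":-0.72,"turn":-0.431,"finger_gap":0.5},{"x":0.9617,"y":-0.72,"turn":-0.431,"finger_gap":0.5},{"x":0.9617,"y":-0.72,"turn":-0.431,"finger_gap":0.5},{"x":0.9617,"y":-0.72,"turn":-0.431,"finger_gap":0.5},{"x":0.9617,"y":-0.72,"turn":-0.431,"finger_gap":0.5},{"x":0.9617,"y":-0.72,"turn":-0.431,"finger_gap":0.5},{"x":0.9617,"y":-0.72,"turn":-0.431,"finger_gap":0.5},{"x":0.9617,"y":-0.72,"turn":-0.431,"finger_gap":0.5},{"x":0.9617,"y":-0.72,"turn":-0.431,"finger_gap":0.5},{"x":0.9617,"y":-0.72,"z":0.0667,"turn":-0.431,"finger_gap":0.5},{"x":0.9617,"y":-0.72,"z":0.0667,"turn":-0.431,"finger_gap":0.5}]' --force 40

```text
t: 1.95
tcp_pos: [0.6022, 0.0508, 0.2089]
tool_rot: [0.637, 0.771, -0.003, -0.005]
force: [-0.6, 0.2, -0.8]
finger_gap: 0.5
gripper_force: 0.0
```

Run:
```python
from h import *
d=snap('wrist');save(d,'w1.png');goal(.606,.052,.128,10.9)
P=cloud(d);px=d['pixels'].astype(int)
m=(abs(P[...,2]-.135)<.005)&(px.max(-1)<80)&(abs(P[...,0]-.606)<.04)&(abs(P[...,1]-.052)<.04)
print(m.sum(),cv2.minAreaRect((P[m][:,:2]*1000).astype(np.float32)))
```

```text
row [0.0009 0.0032 0.0829] [np.float64(-0.001), np.float64(3.141)] q6 -0.29 tilt -1.0 cur 10.8
1630 ((607.2365112304688, 51.77924346923828), (12.689791679382324, 43.840824127197266), 11.658346176147461)
```

View pics/w1.png

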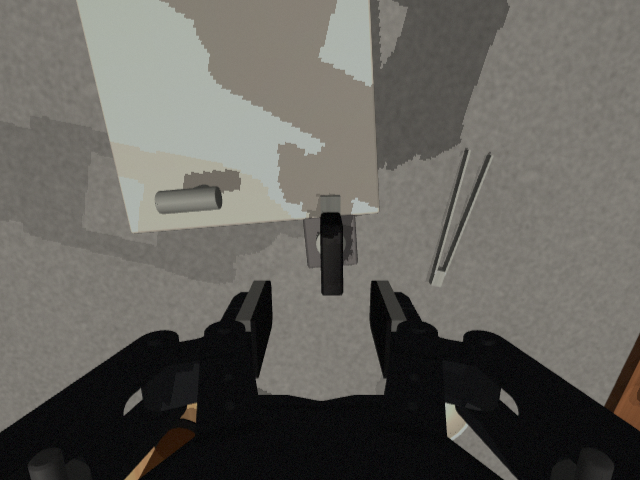

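Wrist view: the knob bar is at (332,253), centred between the fingers and aligned with them. The handle is at (188,200).

Converted, 0.0845 m is 0.1408, 0.001 m is 0.0017, -0.01 rad is -0.0032.

>>> tcp_steps --deltas '[{"y":0.0017,"z":0.0833,"turn":-0.0032,"finger_gap":0.5},{"y":0.0017,"z":0.125,"turn":-0.0032,"finger_gap":0.5},{"y":0.0017,"z":0.1408,"turn":-0.0032,"finger_gap":0.5},{"y":0.0017,"z":0.1408,"turn":-0.0032,"finger_gap":0.5},{"y":0.0017,"z":0.1408,"turn":-0.0032,"finger_gap":0},{"y":0.0017,"z":0.1408,"turn":-0.0032,"finger_gap":0},{"y":0.0017,"z":0.1408,"turn":-0.0032,"finger_gap":0},{"y":0.0017,"z":0.1408,"turn":-0.0032,"finger_gap":0},{"y":0.0017,"z":0.1408,"turn":-0.0032,"finger_gap":0},{"y":0.0017,"z":0.1408,"turn":-0.0032,"finger_gap":0}]' --force 50

```text
t: 3.0
tcp_pos: [0.6079, 0.0508, 0.1311]
tool_rot: [0.633, 0.774, 0.0, 0.001]
force: [-1.5, -1.8, 5.8]
finger_gap: 0.14
gripper_force: 50.4
```

Converted, -0.09 m is -0.15, -0.05 m is -0.0833, 1.48 rad is 0.4711.

>>> tcp_steps --deltas '[{"turn":0.0318,"finger_gap":0},{"turn":0.0637,"finger_gap":0},{"turn":0.1114,"finger_gap":0},{"turn":0.1592,"finger_gap":0},{"turn":0.2069,"finger_gap":0},{"turn":0.2546,"finger_gap":0},{"turn":0.3024,"finger_gap":0},{"turn":0.3501,"finger_gap":0},{"turn":0.3979,"finger_gap":0},{"turn":0.4393,"finger_gap":0},{"turn":0.4711,"finger_gap":0},{"turn":0.4711,"finger_gap":0},{"turn":0.4711,"finger_gap":0},{"turn":0.4711,"finger_gap":0.4},{"turn":0.4711,"finger_gap":0.4},{"turn":0.4711,"finger_gap":0.4},{"z":-0.0833,"turn":0.4711,"finger_gap":0.5},{"z":-0.15,"turn":0.4711,"finger_gap":0.5},{"z":-0.15,"turn":0.4711,"finger_gap":0.5}]'

```text
t: 4.9
tcp_pos: [0.6115, 0.051, 0.2247]
tool_rot: [0.989, 0.145, 0.006, 0.002]
force: [1.7, -0.1, -0.2]
finger_gap: 0.502
gripper_force: 0.0
```

Run:
```python
from h import *
d=snap('wrist')
P=cloud(d);px=d['pixels'].astype(int)
m=(abs(P[...,2]-.135)<.005)&(px.max(-1)<80)&(abs(P[...,0]-.606)<.04)&(abs(P[...,1]-.052)<.04)
print(m.sum(),cv2.minAreaRect((P[m][:,:2]*1000).astype(np.float32)))
m=(abs(P[...,2]-.125)<.006)&(abs(P[...,0]-.517)<.03)&(abs(P[...,1]-.067)<.03)
print(m.sum(),cv2.minAreaRect((P[m][:,:2]*1000).astype(np.float32)))
h=bc-.063*bx+.030*by;print('handle pred',h);goal(*h,.122,16)
```

```text
1404 ((607.750244140625, 51.890380859375), (43.5044059753418, 12.665976524353027), 16.851421356201172)
391 ((518.3916015625, 64.6349868774414), (36.42921829223633, 9.633186340332031), 11.210437774658203)
handle pred [0.517358 0.067377]
row [-0.0844 -0.0423  0.0993] [np.float64(-1.559), np.float64(1.582)] q6 1.18 tilt -1.0 cur -73.3
```

Converted, -0.083 m is -0.1383, -0.041 m is -0.0683, -1.559 rad is -0.4962.

>>> tcp_steps --deltas '[{"x":-0.1383,"y":-0.0683,"turn":-0.4962,"finger_gap":0.65},{"x":-0.1383,"y":-0.0683,"turn":-0.4962,"finger_gap":0.65},{"x":-0.1383,"y":-0.0683,"turn":-0.4962,"finger_gap":0.65},{"x":-0.1383,"y":-0.0683,"turn":-0.4962,"finger_gap":0.65},{"x":-0.1383,"y":-0.0683,"turn":-0.4962,"finger_gap":0.65},{"x":-0.1383,"y":-0.0683,"turn":-0.4962,"finger_gap":0.65},{"x":-0.1383,"y":-0.0683,"turn":-0.4962,"finger_gap":0.65},{"x":-0.1383,"y":-0.0683,"turn":-0.4962,"finger_gap":0.65},{"x":-0.1383,"y":-0.0683,"turn":-0.4962,"finger_gap":0.65},{"x":-0.1383,"y":-0.0683,"turn":-0.4962,"finger_gap":0.65},{"x":-0.1383,"y":-0.0683,"turn":-0.4962,"finger_gap":0.65},{"x":-0.1383,"y":-0.0683,"turn":-0.4962,"finger_gap":0.65},{"x":-0.1383,"y":-0.0683,"turn":-0.4962,"finger_gap":0.65}]'

```text
t: 6.25
tcp_pos: [0.5153, 0.0668, 0.2178]
tool_rot: [0.602, 0.798, -0.001, -0.001]
force: [-0.6, 0.4, 0.9]
finger_gap: 0.648
gripper_force: 0.0
```

Run:
```python
from h import *
d=snap('wrist');P=cloud(d)
save(d,'w2.png')
m=(abs(P[...,2]-.124)<.006)&(abs(P[...,0]-.517)<.03)&(abs(P[...,1]-.067)<.03)
print(m.sum(),cv2.minAreaRect((P[m][:,:2]*1000).astype(np.float32)))
m=(abs(P[...,2]-.1275)<.0015)&(abs(P[...,0]-.517)<.03)&(abs(P[...,1]-.067)<.03)
print(m.sum(),cv2.minAreaRect((P[m][:,:2]*1000).astype(np.float32)))
goal(.5177,.0665,.123,16)
```

```text
1233 ((517.5236206054688, 68.01150512695312), (35.56271743774414, 13.386865615844727), 15.538511276245117)
798 ((517.5664672851562, 67.88046264648438), (35.47280502319336, 12.128701210021973), 16.040103912353516)
row [-0.0009  0.0021  0.0951] [np.float64(-0.001), np.float64(3.14)] q6 -0.36 tilt -1.0 cur 15.9
```

View pics/w2.png

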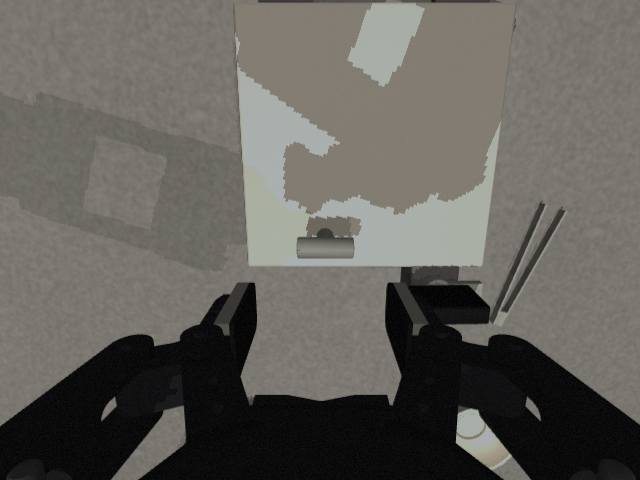

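Handle at (325,247), centred and aligned between the fingers; the knob bar at (447,300) is turned.

Converted, 0.095 m is 0.1583, 0.05 m is 0.0833.

>>> tcp_steps --deltas '[{"x":0.0008,"y":0.004,"z":0.0833,"finger_gap":0.65},{"x":0.0008,"y":0.004,"z":0.1333,"finger_gap":0.65},{"x":0.0008,"y":0.004,"z":0.1583,"finger_gap":0.65},{"x":0.0008,"y":0.004,"z":0.1583,"finger_gap":0.65},{"x":0.0008,"y":0.004,"z":0.1583,"finger_gap":0},{"x":0.0008,"y":0.004,"z":0.1583,"finger_gap":0},{"x":0.0008,"y":0.004,"z":0.1583,"finger_gap":0},{"x":0.0008,"y":0.004,"z":0.1583,"finger_gap":0},{"x":0.0008,"y":0.004,"z":0.1583,"finger_gap":0}]' --force 40

```text
t: 7.2
tcp_pos: [0.518, 0.0677, 0.1245]
tool_rot: [0.602, 0.799, -0.0, 0.0]
force: [-3.8, -3.1, 3.8]
finger_gap: 0.407
gripper_force: 40.6
```

```bash
python3 -c "
import numpy as np
for t in np.r_[.1:1.66:.1]: print(round(t,2),round(.148-.148*np.cos(t)+.036*np.sin(t),3),round(.036-.148*np.sin(t)-.036*np.cos(t),3))"
```

```text
0.1 0.004 -0.015
0.2 0.01 -0.029
0.3 0.017 -0.042
0.4 0.026 -0.055
0.5 0.035 -0.067
0.6 0.046 -0.077
0.7 0.058 -0.087
0.8 0.071 -0.095
0.9 0.084 -0.102
1.0 0.098 -0.108
1.1 0.113 -0.112
1.2 0.128 -0.115
1.3 0.143 -0.116
1.4 0.158 -0.116
1.5 0.173 -0.114
1.6 0.188 -0.111
```

Converted, 0.186 m is 0.31, -0.112 m is -0.1867.

>>> tcp_steps --deltas '[{"x":0.0067,"z":-0.025,"finger_gap":0},{"x":0.0167,"z":-0.0483,"finger_gap":0},{"x":0.0283,"z":-0.07,"finger_gap":0},{"x":0.0433,"z":-0.0917,"finger_gap":0},{"x":0.0583,"z":-0.1117,"finger_gap":0},{"x":0.0767,"z":-0.1283,"finger_gap":0},{"x":0.0967,"z":-0.145,"finger_gap":0},{"x":0.1183,"z":-0.1583,"finger_gap":0},{"x":0.14,"z":-0.17,"finger_gap":0},{"x":0.1633,"z":-0.18,"finger_gap":0},{"x":0.1883,"z":-0.1867,"finger_gap":0},{"x":0.2133,"z":-0.1917,"finger_gap":0},{"x":0.2383,"z":-0.1933,"finger_gap":0},{"x":0.2633,"z":-0.1933,"finger_gap":0},{"x":0.2883,"z":-0.19,"finger_gap":0},{"x":0.31,"z":-0.1867,"finger_gap":0},{"x":0.31,"z":-0.1867,"finger_gap":0},{"x":0.31,"z":-0.1867,"finger_gap":0}]'

```text
t: 9.0
tcp_pos: [0.4666, 0.2482, 0.2363]
tool_rot: [0.602, 0.799, 0.001, -0.001]
force: [-3.2, -0.2, 5.4]
finger_gap: 0.409
gripper_force: 40.5
```

Run:
```python
from h import *
d=snap('scene');save(d,'s2.png')
```

```text
(no output)
```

View pics/s2.png

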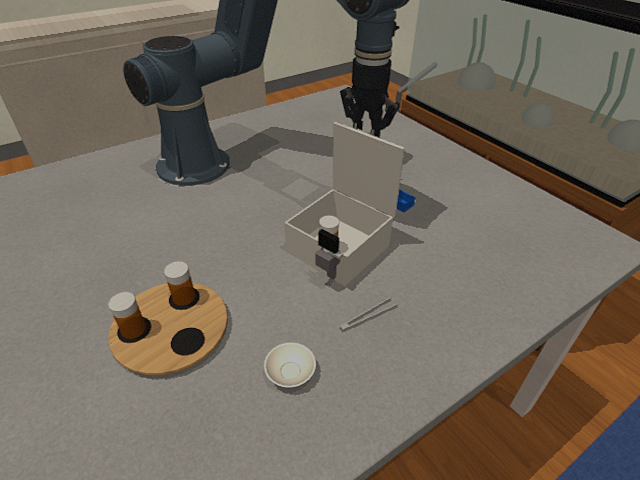

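The lid stands upright with the latch turned, and the jar cap is visible in the box at (329,225). Now I release and back off upward.

Converted, -0.19 m is -0.3167, -0.15 m is -0.25.

>>> tcp_steps --deltas '[{"finger_gap":0.65},{"finger_gap":0.65},{"finger_gap":0.65},{"z":-0.0667,"finger_gap":0.65},{"z":-0.1333,"finger_gap":0.65},{"z":-0.1667,"finger_gap":0.65},{"x":-0.0833,"y":-0.0333,"z":-0.1667,"finger_gap":0.65},{"x":-0.1667,"y":-0.05,"z":-0.1667,"finger_gap":0.65},{"x":-0.25,"y":-0.05,"z":-0.1667,"finger_gap":0.65},{"x":-0.3167,"y":-0.05,"z":-0.1667,"finger_gap":0.65},{"x":-0.3167,"y":-0.05,"z":-0.1667,"finger_gap":0.65},{"x":-0.3167,"y":-0.05,"z":-0.1667,"finger_gap":0.65}]'

```text
t: 10.25
tcp_pos: [0.4908, 0.0548, 0.3356]
tool_rot: [0.603, 0.798, 0.0, -0.0]
force: [0.3, -0.3, -0.7]
finger_gap: 0.647
gripper_force: 0.0
```

Run:
```python
from h import *
d=snap('scene');P=cloud(d)
b=(P[...,:2]-bc);X=b@bx;Y=b@by;Z=P[...,2]
m=(abs(X-.085)<.05)&(abs(Y)<.07)&(Z>.11)&(Z<.24)
A=np.c_[Z[m],np.ones(m.sum())];k=np.linalg.lstsq(A,X[m],rcond=None)[0];print('lid n',m.sum(),'angle',np.pi/2+np.arctan(k[0]),k)
for n in('scene','top','wrist'):
    d=snap(n);P=cloud(d);b=(P[...,:2]-bc);X=b@bx;Y=b@by;Z=P[...,2]
    m=(abs(Z-.084)<.005)&(abs(X)<.06)&(abs(Y)<.06)
    if m.sum()>20:
        r=cv2.minEnclosingCircle((P[m][:,:2]*1000).astype(np.float32));print(n,m.sum(),r,P[m].mean(0),np.median(Z[m]))
save(d,'w3.png')
```

```text
lid n 2776 angle 1.5412778157396485 [-0.02952709  0.0879568 ]
scene 218 ((522.1176147460938, 115.72003173828125), 22.4382381439209) [0.52348209 0.11475119 0.08337008] 0.08365464952665075
wrist 1428 ((520.039794921875, 115.7026596069336), 21.89101219177246) [0.51979683 0.11596575 0.08489763] 0.08489351589276758
```

View pics/w3.png

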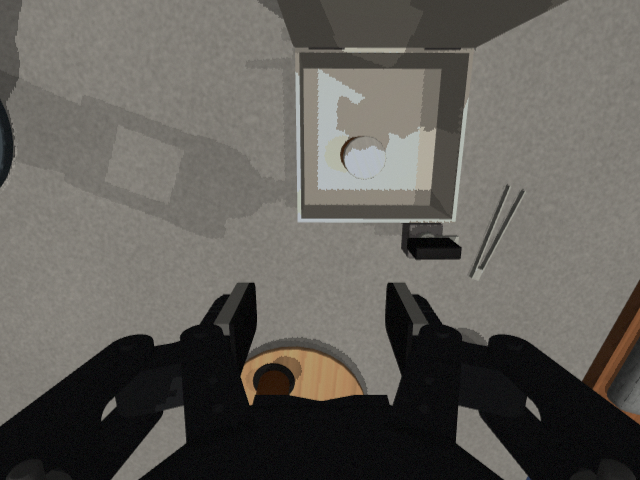

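The jar cap is at (363,157), clear of the walls; the lid is at about 1.54 rad.

```bash
python3 -c "
from h import *
goal(.5205,.1158,.18,16);goal(.5205,.1158,.065,16)"
```

```text
row [0.0479 0.0456 0.1557] [np.float64(0.002), np.float64(-3.14)] q6 -0.39 tilt -1.0 cur 16.1
row [0.0478 0.0457 0.2707] [np.float64(0.002), np.float64(-3.14)] q6 -0.39 tilt -1.0 cur 16.1
```

Converted, 0.16 m is 0.2667, 0.13 m is 0.2167.

>>> tcp_steps --deltas '[{"x":0.0583,"y":0.05,"finger_gap":0.75},{"x":0.08,"y":0.076,"z":0.0667,"finger_gap":0.75},{"x":0.08,"y":0.076,"z":0.15,"finger_gap":0.75},{"x":0.08,"y":0.076,"z":0.2167,"finger_gap":0.75},{"x":0.08,"y":0.076,"z":0.2667,"finger_gap":0.75},{"x":0.08,"y":0.076,"z":0.2667,"finger_gap":0.75},{"x":0.08,"y":0.076,"z":0.2667,"finger_gap":0.75}]'

```text
t: 11.15
tcp_pos: [0.5211, 0.1155, 0.1761]
tool_rot: [0.601, 0.799, -0.0, -0.0]
force: [-0.5, 0.3, 0.3]
finger_gap: 0.75
gripper_force: 0.0
```

Run:
```python
from h import *
d=snap('wrist');P=cloud(d);b=(P[...,:2]-bc);X=b@bx;Y=b@by;Z=P[...,2]
m=(abs(Z-.084)<.005)&(abs(X)<.06)&(abs(Y)<.06)
r=cv2.minEnclosingCircle((P[m][:,:2]*1000).astype(np.float32));print(m.sum(),r)
goal(.5205,.1158,.065,16)
```

```text
3591 ((519.9911499023438, 116.12861633300781), 22.04404067993164)
row [ 0.001  -0.0016  0.1121] [np.float64(0.001), np.float64(-3.141)] q6 -0.27 tilt -1.0 cur 16.1
```

Converted, 0.1105 m is 0.1842, -0.001 m is -0.0017.

>>> tcp_steps --deltas '[{"y":-0.0017,"z":0.0667,"finger_gap":0.75},{"y":-0.0017,"z":0.125,"finger_gap":0.75},{"y":-0.0017,"z":0.1667,"finger_gap":0.75},{"y":-0.0017,"z":0.1842,"finger_gap":0.75},{"y":-0.0017,"z":0.1842,"finger_gap":0.75},{"y":-0.0017,"z":0.1842,"finger_gap":0},{"y":-0.0017,"z":0.1842,"finger_gap":0},{"y":-0.0017,"z":0.1842,"finger_gap":0},{"y":-0.0017,"z":0.1842,"finger_gap":0},{"y":-0.0017,"z":0.1842,"finger_gap":0}]' --force 40

```text
t: 12.2
tcp_pos: [0.5214, 0.1143, 0.0672]
tool_rot: [0.602, 0.799, 0.001, 0.002]
force: [-0.3, -0.1, 6.5]
finger_gap: 0.505
gripper_force: 40.6
```

```bash
python3 -c "
from h import *
goal(.6001,-.2513,.20,16)"
```

```text
row [-0.3732 -0.0245 -0.1325] [np.float64(-0.0), np.float64(3.141)] q6 -0.27 tilt -1.0 cur 16.0
```

Converted, -0.375 m is -0.625, -0.16 m is -0.2667.

>>> tcp_steps --deltas '[{"z":-0.0167,"finger_gap":0},{"z":-0.05,"finger_gap":0},{"z":-0.1167,"finger_gap":0},{"z":-0.1833,"finger_gap":0},{"z":-0.25,"finger_gap":0},{"z":-0.2667,"finger_gap":0},{"x":-0.05,"y":-0.0033,"z":-0.2667,"finger_gap":0},{"x":-0.1167,"y":-0.0083,"z":-0.2667,"finger_gap":0},{"x":-0.1833,"y":-0.0117,"z":-0.2667,"finger_gap":0},{"x":-0.25,"y":-0.0167,"z":-0.2667,"finger_gap":0},{"x":-0.3167,"y":-0.02,"z":-0.2667,"finger_gap":0},{"x":-0.3833,"y":-0.025,"z":-0.2667,"finger_gap":0},{"x":-0.45,"y":-0.03,"z":-0.2667,"finger_gap":0},{"x":-0.5167,"y":-0.035,"z":-0.2667,"finger_gap":0},{"x":-0.575,"y":-0.0383,"z":-0.2667,"finger_gap":0},{"x":-0.6083,"y":-0.04,"z":-0.2667,"finger_gap":0},{"x":-0.625,"y":-0.0408,"z":-0.2667,"finger_gap":0},{"x":-0.625,"y":-0.0408,"z":-0.2667,"finger_gap":0},{"x":-0.625,"y":-0.0408,"z":-0.2667,"finger_gap":0},{"x":-0.625,"y":-0.0408,"z":-0.2667,"finger_gap":0}]'

```text
t: 14.2
tcp_pos: [0.5993, -0.2512, 0.225]
tool_rot: [0.601, 0.799, 0.0, -0.001]
force: [1.0, -0.2, -2.3]
finger_gap: 0.504
gripper_force: 41.6
```

Run:
```python
from h import *
import pickle
for n in('wrist','scene'):
    d=snap(n);save(d,n[0]+'4.png');pickle.dump(d,open(n+'4.pkl','wb'))
a=np.hstack([cv2.resize(cv2.imread(f'pics/{k}4.png'),(400,300)) for k in 'ws']);cv2.imwrite('pics/ws4.png',a)
```

```text
(no output)
```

View pics/ws4.png

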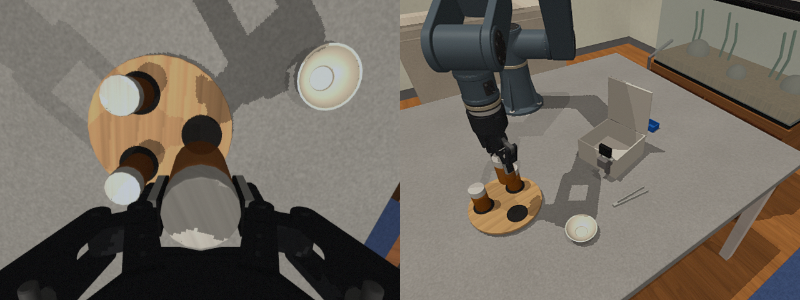

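The jar is held upright above the plate in both views. The empty pad is visible (wrist half about (201,130), scene half about (517,213)). Next I refine the offset.

Run:
```python
from h import *
import pickle
for f in('scene0','scene4'):
    d=pickle.load(open(f+'.pkl','rb'));px=d['pixels'].astype(int)
    b=np.zeros((480,640),bool);b[320:362,160:215]=1
    m=(b&(px.max(-1)<60)).astype(np.uint8);c=max(cv2.findContours(m,0,2)[0],key=cv2.contourArea)
    W=np.array([ray(d,u,v,.025)[:2] for u,v in c[:,0]],np.float32)*1000;print(f,'pad',cv2.minEnclosingCircle(W),ray(d,*cv2.fitEllipse(c)[0],.025))
s=sensors.sense();print(s['tcp_pos'])
d=pickle.load(open('wrist4.pkl','rb'));P=cloud(d);px=d['pixels'].astype(int);Z=P[...,2]
m=(np.hypot(P[...,0]-.6,P[...,1]+.252)<.03)&(Z>.225)&(Z<.265)&(px.min(-1)>85)
q=P[m];zm=np.median(q[:,2]);q=q[abs(q[:,2]-zm)<.006]
print('cap top',len(q),zm,cv2.minEnclosingCircle((q[:,:2]*1000).astype(np.float32)))
k=np.linalg.lstsq(np.c_[q[:,:2],np.ones(len(q))],q[:,2],rcond=None)[0];print('slope',k)
q=q[:,:]
d=pickle.load(open('scene4.pkl','rb'));P=cloud(d);Z=P[...,2]
m=(np.hypot(P[...,0]-.6,P[...,1]+.252)<.05)&(Z>.15)&(Z<.2);q=P[m];px=d['pixels'][m].astype(int);q=q[(px[:,0]-px[:,2]>40)]
print('body near',len(q),q.mean(0),q.min(0),q.max(0))
goal(.6003,-.2513,.09,16)
```

```text
scene0 pad ((602.0517578125, -252.1415557861328), 29.636871337890625) [ 0.60258882 -0.25281804  0.025     ]
scene4 pad ((601.8480224609375, -252.303466796875), 29.3803768157959) [ 0.60247286 -0.25276989  0.025     ]
[ 0.59966822 -0.25152307  0.22539818]
cap top 11565 0.24261802729248783 ((597.3624877929688, -245.722412109375), 26.30571937561035)
slope [-0.00952182 -0.00030292  0.24824204]
body near 442 [ 0.61577218 -0.2532313   0.18152715] [ 0.59346696 -0.27096168  0.16075908] [ 0.62253334 -0.22899848  0.19987026]
row [-0.      0.0007  0.1354] [np.float64(0.001), np.float64(-3.14)] q6 -0.85 tilt -1.0 cur 16.1
```

Run:
```python
from h import *
import pickle
s=sensors.sense();R=Rn.from_quat(s['tool_rot']).as_matrix()
d=pickle.load(open('wrist4.pkl','rb'));P=cloud(d);L=(P-s['tcp_pos'])@R
m=(abs(L[...,2]+.0172)<.003)&(abs(L[...,1])<.018)&(abs(L[...,0])<.04)
q=L[m]
for y0 in(-.012,-.006,0,.006,.012):
    k=q[abs(q[:,1]-y0)<.002]; print(y0,np.percentile(k[:,0],[1,99]).round(4),len(k),'mid',np.percentile(k[:,0],[1,99]).mean().round(4))
```

```text
-0.012 [-0.0152  0.0212] 1179 mid 0.003
-0.006 [-0.0174  0.0235] 1364 mid 0.003
0 [-0.0183  0.0243] 1399 mid 0.003
0.006 [-0.0173  0.0233] 1350 mid 0.003
0.012 [-0.0147  0.0205] 1128 mid 0.0029
```

Converted, 0.133 m is 0.2217, 0.13 m is 0.2167.

>>> tcp_steps --deltas '[{"x":-0.0055,"y":0.002,"z":0.05,"finger_gap":0},{"x":-0.0055,"y":0.002,"z":0.1167,"finger_gap":0},{"x":-0.0055,"y":0.002,"z":0.1667,"finger_gap":0},{"x":-0.0055,"y":0.002,"z":0.2,"finger_gap":0},{"x":-0.0055,"y":0.002,"z":0.2167,"finger_gap":0},{"x":-0.0055,"y":0.002,"z":0.2217,"finger_gap":0},{"x":-0.0055,"y":0.002,"z":0.2217,"finger_gap":0},{"x":-0.0055,"y":0.002,"z":0.2217,"finger_gap":0},{"x":-0.0055,"y":0.002,"z":0.2217,"finger_gap":0}]'

```text
t: 15.2
tcp_pos: [0.6027, -0.2563, 0.0938]
tool_rot: [0.602, 0.799, 0.0, 0.001]
force: [0.8, -0.4, -2.1]
finger_gap: 0.503
gripper_force: 41.5
```

```bash
python3 -c "
from h import *
goal(.6018,-.2543,.088,16);print(sensors.sense()['force'])"
```

```text
row [ 0.0022 -0.0003  0.0058] [np.float64(-0.0), np.float64(3.141)] q6 -0.85 tilt -1.0 cur 16.0
[ 0.80616073 -0.41699682 -2.13212535]
```

Converted, 0.0045 m is 0.0075, 0.003 m is 0.005.

>>> tcp_steps --deltas '[{"x":0.0017,"z":0.0017,"finger_gap":0},{"x":0.0033,"z":0.0033,"finger_gap":0},{"x":0.0033,"z":0.005,"finger_gap":0},{"x":0.0033,"z":0.0058,"finger_gap":0},{"x":0.0033,"z":0.0067,"finger_gap":0},{"x":0.0033,"z":0.0075,"finger_gap":0},{"x":0.0033,"z":0.0075,"finger_gap":0},{"x":0.0033,"z":0.0075,"finger_gap":0}]'

```text
t: 16.0
tcp_pos: [0.6013, -0.254, 0.0883]
tool_rot: [0.602, 0.799, -0.0, 0.0]
force: [-2.3, 0.3, 3.9]
finger_gap: 0.502
gripper_force: 41.8
```

Converted, 0.17 m is 0.2833, -0.15 m is -0.25.

>>> tcp_steps --deltas '[{"finger_gap":0.52},{"finger_gap":0.55},{"finger_gap":0.6},{"finger_gap":0.7},{"finger_gap":0.7},{"z":-0.0333,"finger_gap":0.7},{"z":-0.1,"finger_gap":0.7},{"z":-0.1667,"finger_gap":0.7},{"z":-0.2333,"finger_gap":0.7},{"x":0.0833,"z":-0.25,"finger_gap":0.7},{"x":0.1667,"z":-0.25,"finger_gap":0.7},{"x":0.25,"z":-0.25,"finger_gap":0.7},{"x":0.2833,"z":-0.25,"finger_gap":0.7},{"x":0.2833,"z":-0.25,"finger_gap":0.7}]'

```text
t: 17.4
tcp_pos: [0.5533, -0.0875, 0.238]
tool_rot: [0.6, 0.8, -0.0, -0.001]
force: [0.0, -0.9, 0.1]
finger_gap: 0.701
gripper_force: 0.0
```

Run:
```python
from h import *
for n in('top','scene','wrist'):
    d=snap(n);P=cloud(d);Z=P[...,2]
    for c in((.601,-.252),(.498,-.2165),(.5215,-.3225)):
        m=(abs(Z-.105)<.005)&(np.hypot(P[...,0]-c[0],P[...,1]-c[1])<.04)
        if m.sum()>20: print(n,m.sum(),cv2.minEnclosingCircle((P[m][:,:2]*1000).astype(np.float32)))
    save(d,n+'5.png')
    if n=='scene':
        b=(P[...,:2]-bc);X=b@bx;Y=b@by
        m=(abs(X-.085)<.05)&(abs(Y)<.07)&(Z>.11)&(Z<.24)
        k=np.polyfit(Z[m],X[m],1);print('lid',np.pi/2+np.arctan(k[0]))
a=np.hstack([cv2.resize(cv2.imread(f'pics/{k}5.png'),(400,300)) for k in ('top','scene')]);cv2.imwrite('pics/ts5.png',a)
```

```text
top 126 ((597.0884399414062, -253.5646514892578), 20.32306480407715)
top 79 ((495.69073486328125, -226.55657958984375), 17.502540588378906)
top 305 ((521.7298583984375, -323.0281066894531), 22.325223922729492)
scene 449 ((600.4874267578125, -251.59176635742188), 23.161842346191406)
scene 338 ((500.7820129394531, -218.0526885986328), 23.195676803588867)
scene 414 ((523.9879150390625, -324.0413513183594), 22.407012939453125)
lid 1.541486870379045
wrist 163 ((595.46484375, -236.42498779296875), 14.428123474121094)
```

View pics/ts5.png

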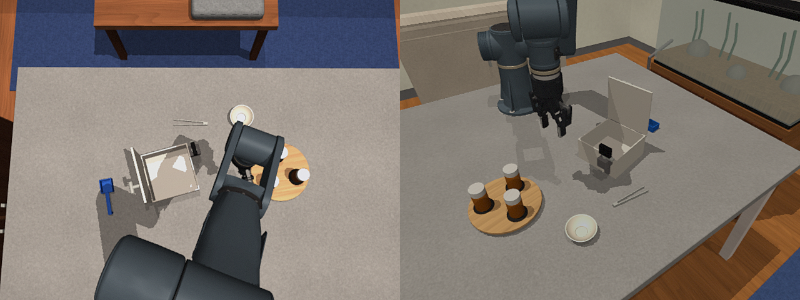

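The jar stands within about 2 mm of the pad centre. The other jars, lid and latch are as wanted, and the arm is clear.

```bash
python3 -c "
from station import manip, cams, sensors, workorder
print(workorder.sign_off())"
```

```text
the job is handed in; nothing more can be done
None
```

The job is handed in after about 17 s of robot time: latch turned to about 1.56 rad, lid left open at about 1.54 rad, and the jar upright on the empty pad about 2 mm from its centre, with both other jars still standing and nothing else disturbed in the last views; no verdict was returned.

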